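# Hold a slide carrier flush on the tilted light panel

## Robot

A 6-joint arm with a two-finger parallel gripper is mounted at the origin on the work surface. World frame = base frame: x ahead of the robot, y to its left, z up, the work surface at z = 0. Lengths are in m, angles in rad, forces in N, time in s.
With the tool pointing down it reaches from about 0.3 to 1 m from the base axis. Payload 5.1 kg.
Tool frame: the origin (TCP) lies where the fingers leave the gripper's body, on its centre line; the fingertips stand r.tip_reach ahead of it and the grasp point (between the pads) lies 59 mm ahead of it (r.tip_reach is the distance from the TCP to the fingertips, in m); z points along the fingers, y is the line along which they close (so a half turn about z gives the same grasp; the last joint's range is limited). The gripper opens to 95 mm and grips with 3 to 60 N. Pads are 20 mm wide; open, the fingers measure 119 mm over their backs; the gripper's body (75 mm by 180 mm) begins 59 mm behind the grasp point.
Start: joints at [1.126, 0.124, 1.65, -0, 1.367, -0.083], TCP at [0.23, 0.608, 0.292] pointing down, gripper open.
Joint ranges: [-2.61, 2.61], [-1.02, 2.33], [0.03, 2.71], [-1.35, 4.49], [0.32, 2.68], [-2.91, 2.91]. Speed limits (rad/s): [2.57, 2.57, 3.14, 3.14, 3.14, 3.14].

## Interface

Orientations are given as a unit quaternion [x, y, z, w].
In Python, from plant import r gives the robot as it stands. The module is installed in compiled form; this text tells all that it offers.
- The arm moves only by the tool move_arm, never from a script. Its argument "rows" is a list of rows, each an object of numbers: "x", "y", "z": the shift along the tool's x, y, z as a fraction of full scale; "turn": the turn about the tool's z as a fraction of full scale. A call has 1 to 12 rows; each row is the pose to reach, as a shift and turn from the pose commanded when the call began, along the tool's axes at that moment; what a row does not reach only later rows make up. Full scale, the value 1, is 0.2 m for a shift and pi/2 rad for a turn. A row lasts 1/10 s, in which the tool goes at most 50 mm and 8.59 degrees, less where a joint would pass 70% of its speed; a pose out of reach is approached as far as the arm can. A call with a number of a shift or a turn outside -1 to 1 is refused whole. A call with a gripper value outside its range is refused whole. "grip" is the opening, from -1 (shut) to 1 (fully open), set as the call begins (left out, the last holds). The fingers move at their own pace and stop on an object; "squeeze" is the grip in N (left out, the last holds). Time passes only in rows, so rows that repeat a pose let the fingers close. It gives the time, the measured TCP pose, the force, the opening and the grip force at its end, in the units of the state.
- r.get_state(): the state, without advancing time (a new reading comes with each control period).
- r.capture(name): name is "side" or "top" or "wrist"; returns (picture, depth): 420x560x3 uint8, blue, green, red; 420x560 float32, m along the optical axis (not along the pixel's ray), 0 where there is no reading.
- r.camera_info(name): a dict with "camera_matrix" (3x3 intrinsics, pixels), "R" (3x3) and "t" (3): a world point X has camera coordinates R X + t. Camera axes: x right, y down, z forward; pixel columns grow to the right and rows downward; lengths in m; the calibration is good to about 2 mm. A picture is of the moment at which its call begins: read the wrist's pose just before it. camera_info takes no time and is no camera call; for the wrist camera it gives the pose at the moment of the call.
- r.finish_job(): hands the job in; it is judged then, once.
Trained networks look in the newest picture that a camera, given by its name, has taken for a name from the list of things; names that differ only in an ending like _2 or _b are one class to them, and where a whole thing is asked for, a point or a joint stands for the part that bears it (a point fixed in the world has none). Each returns a list of dicts, best first, with "score" (0 to 1); they miss things now and then, are a little off and sometimes report something else, mostly with a low value. They report only what shows in the picture. A call takes as long as a camera call. They do not tell look-alikes from the thing itself.
- r.regions_of(camera, thing): "mask" (420x560 bool, what is visible of it) and "uv" ([column, row] in pixels, amid what is visible of it).
The state is a dict: "t": time; "q": joint angles; "qvel": joint speeds; "effort": joint torques, N m; "tool_pos": TCP position; "ee_rot": TCP orientation; "force": force on the tool from outside, world axes, zero at the start; "torque": the same for the moment, N m; "finger_gap": finger opening in m; "grasp_force": force on a finger pad.
Only numpy, scipy, OpenCV 4.12 (cv2) and the standard library are available. Lean on these libraries where they do the work, as an engineer would, in place of code of your own. Each camera call takes 0.05 s, during which the arm holds its last target. There are 200 camera calls.

## Task

Draw the slide carrier with the yellow grip tab up out of its slot in the rack, then lay it flat against the lit face of the tilted light panel: tilt it to match the panel's lean so that it sits flush, upright and square on the face, with all three glass slides in front of the lit area and the tab standing past the panel's top edge. Keep it lightly pressed on and finish while holding it there still, for the sections to be inspected; do not let go of it. Do not change the panel's tilt, press hard on the glass, or disturb the other carriers and the things on the bench.

Things in the scene. Friction and masses are not known exactly. Their poses are not given: they have to be found in the camera images.
- carrier: Slide carrier to fetch: flat grey frame, 6 mm thick (x), 96 mm wide (y), 92 mm tall, with three glass slides and, in the same plane on top, a YELLOW grip tab 40 mm wide, 44 mm tall, 6 mm thick (z 92 to 136 mm). 60 to 130 g. Origin: middle of its bottom edge; z up towards the tab. Both faces are alike and flat: either may go against the panel.
- slides_mid (a point): Middle of the three slides of the yellow-tabbed carrier: 46 mm above the carrier's origin, in the middle of its thickness; axes as the carrier. The glass that must be lit reaches 42 mm either side in y and 30 mm either side in z.
- rack: Fixed white rack, 160 (x) x 124 (y) x 58 mm tall; origin under its centre, z up. Upright slots at x = -48, 0, 48 mm hold the three carriers on a floor at z = 8 mm, their planes square to x; the yellow one may be in any slot. Slots are open above z = 58 mm; play 1 mm at each face, 2 mm at each side. 42 mm of free air between carriers.
- panel: Light panel: plate 200 wide, 130 tall, 10 mm thick on a fixed foot, leaning back 0.25 to 0.6 rad from upright (varies). Origin: middle of the lower edge of the lit front face, 38 mm above the bench; x = outward normal (away from the robot and up), y along the width, z up along the face. Face: plane x = 0, y -100 to 100, z 0 to 130 mm, rigid, no ledge or rim. Lit area: y -90 to 90, z 10 to 126 mm.
- panel_top (a point): Middle of the top edge of the panel's lit face: (0, 0, 130 mm) in the panel's frame, same axes. The plate lies behind the face, so fingers round the carrier must stay above this edge. Its stiff friction hinge at the lower edge holds the tilt against a push of up to about 40 N.
- carrier_white: Same size and frame as carrier, but with a white tab; it stands in another slot of the rack and stays there.
- carrier_blue: Same size and frame as carrier, but with a blue tab; it stands in another slot of the rack and stays there.
- oil_bottle: Small amber oil bottle with black cap, 28 mm across, 65 mm tall. Origin at the centre of its underside. A bystander, to be left alone.
- petri_dish: Covered clear Petri dish, 93 mm across, 17 mm tall. Origin at the centre of its underside. A bystander, to be left alone.
- stain_jar: Purple stain jar with blue lid, 60 mm across, 85 mm tall. Origin at the centre of its underside. A bystander, to be left alone.
- slide_box: Closed blue slide box, 87 x 122 x 36 mm. Origin at the centre of its underside. A bystander, to be left alone.
- forceps: Steel forceps lying flat, 130 x 10 x 8 mm. Origin at the centre of its underside. A bystander, to be left alone.
- mouse: Black computer mouse, 105 x 60 x 28 mm. Origin at the centre of its underside. A bystander, to be left alone.
Not all that is in view belongs to the job. What is shaped like the carrier but red is not meant. Leave any black look-alike of the rack alone.

How it is judged:
By the outcome, as a careful person would: the job done as asked, in the order asked, and still so for the second after the job is handed in, while the arm keeps its last pose, push and grip.
It also fails if it takes over 50 s, if anything falls off the work surface, if the arm or the gripper's body presses on something with over 40 N, if the wrist force passes 120 N, or if a joint passes its speed limit or range.

## Working session

There is one attempt and no reset: what is moved stays moved. The work goes in short steps, Python scripts to look and compute and a tool call to move; the robot and the scene stay as the last step left them, time stands still between calls to the robot, and variables do not carry over. Pictures are saved under pics/ and viewed, at most 10 in all, crops included, and the job is handed in when it is done.

Besides the shell and the picture viewer there is one more tool, called after ">>>" as a command line: name --argument value ..., lists and objects as JSON in quotes. move_arm: Moves the arm, as the interface text tells. Its arguments: {"type":"object","properties":{"rows":{"type":"array","items":{"type":"object","properties":{"x":{"type":"number"},"y":{"type":"number"},"z":{"type":"number"},"turn":{"type":"number"}}}},"grip":{"type":"number"},"squeeze":{"type":"number"}},"required":["rows"]}

```bash
mkdir -p pics; python3 - <<'E'
from plant import r
import cv2,numpy as np
s=r.get_state();print(s['t'],s['tool_pos'],s['ee_rot'],s['finger_gap'],r.tip_reach)
for n in ("side","top"):
    im,d=r.capture(n);cv2.imwrite(f'pics/{n}0.png',im);np.savez(f'{n}0.npz',im=im,d=d)
    c=r.camera_info(n);print(n,np.round(c['camera_matrix'],1).tolist(),np.round(-c['R'].T@c['t'],3),np.round(c['R'],3).tolist())
    for th in ("carrier","panel","rack","carrier_white","carrier_blue"):
        print(n,th,[(round(x['score'],2),np.round(x['uv']).tolist(),int(x['mask'].sum())) for x in r.regions_of(n,th)])
print(r.get_state()['t'])
E
```

```text
0.0 [0.22990185 0.60747554 0.29102708] [ 1.79912555e-01  9.83682073e-01 -9.91549038e-04 -2.59969682e-04] 0.09536730216279266 0.0776
side [[461.8, 0.0, 281.7], [0.0, 461.8, 213.0], [0.0, 0.0, 1.0]] [0.399 0.765 1.087] [[-0.985, -0.173, 0.005], [-0.136, 0.753, -0.644], [0.108, -0.635, -0.765]]
side carrier [(0.89, [274.0, 255.0], 881), (0.77, [238.0, 298.0], 540)]
side panel [(0.89, [280.0, 182.0], 653)]
side rack [(0.75, [246.0, 324.0], 1694)]
side carrier_white [(0.93, [225.0, 295.0], 643)]
side carrier_blue [(0.82, [255.0, 307.0], 486)]
top [[434.5, 0.0, 282.3], [0.0, 434.5, 204.2], [0.0, 0.0, 1.0]] [ 0.379 -0.005  1.254] [[-0.011, -1.0, 0.012], [-0.989, 0.009, -0.145], [0.144, -0.014, -0.989]]
top carrier [(0.53, [253.0, 209.0], 5), (0.34, [193.0, 190.0], 274), (0.25, [290.0, 130.0], 766)]
top panel [(0.64, [342.0, 200.0], 1008)]
top rack [(0.77, [199.0, 194.0], 1704), (0.73, [286.0, 276.0], 2464), (0.64, [243.0, 132.0], 109)]
top carrier_white [(0.61, [196.0, 172.0], 335)]
top carrier_blue [(0.54, [187.0, 207.0], 206)]
0.6
```

View pics/side0.png

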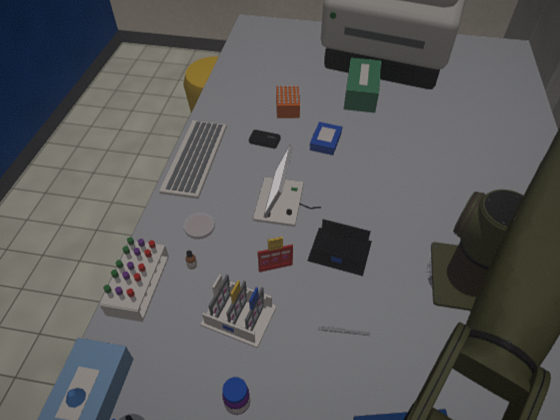

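View pics/top0.png

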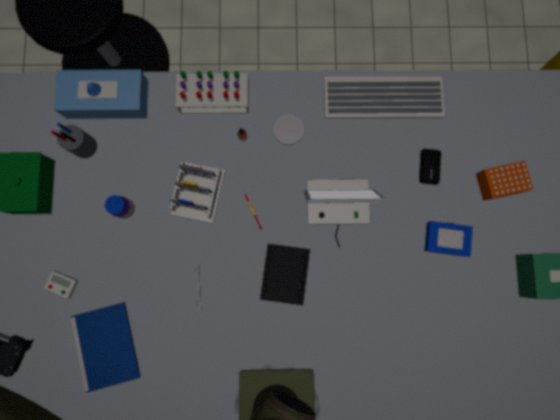

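Side view: the rack is at (240,315), with white (218,290), yellow (236,295, middle slot) and blue (255,300) tabs. The things that could be mistaken for the yellow carrier are:
- the red carrier with a yellow tab lying at side (275,256) / top (253,210), a decoy
- the white and blue carriers
- the black rack look-alike at side (340,246)

I choose the yellow tab at side (236,295) / top (190,186). The panel is at side (280,182) / top (342,195).

```bash
cat > h.py <<'E'
import numpy as np,cv2
from scipy.spatial.transform import Rotation as Ro
def pts(d,c,mask):
    v,u=np.nonzero(mask&(d>0));z=d[v,u];K=c['camera_matrix']
    P=np.c_[(u-K[0,2])/K[0,0]*z,(v-K[1,2])/K[1,1]*z,z]
    return (P-c['t'])@c['R']
def tool(s,p):  # world point in tool axes
    return Ro.from_quat(s['ee_rot']).inv().apply(np.asarray(p)-s['tool_pos'])
def yellow(im):
    h=cv2.cvtColor(im,cv2.COLOR_BGR2HSV);return (h[...,0]>18)&(h[...,0]<34)&(h[...,1]>110)&(h[...,2]>60)
E
python3 - <<'E'
from plant import r
from h import *
for n,box in (("side",(195,265,340,275)),("top",(165,150,230,225))):
    f=np.load(f'{n}0.npz');im,d=f['im'],f['d'];c=r.camera_info(n)
    m=np.zeros(d.shape,bool);x0,y0=box[0],box[1]
    if n=="side": m[270:345,195:280]=1
    else: m[150:225,165:230]=1
    P=pts(d,c,m&yellow(im));print(n,'yellow',len(P),P.min(0).round(3),np.median(P,0).round(3),P.max(0).round(3))
    Q=pts(d,c,m);Q=Q[(Q[:,2]>.045)&(Q[:,2]<.065)]
    rc=cv2.minAreaRect((Q[:,:2]*1000).astype(np.float32));print(n,'rack',rc)
    m=np.zeros(d.shape,bool)
    if n=="side": m[140:230,250:310]=1
    else: m[175:215,300:385]=1
    Q=pts(d,c,m);Q=Q[(Q[:,2]>.045)];
    print(n,'panel',len(Q),Q.min(0).round(3),Q.max(0).round(3))
    if len(Q)>20:
        for k in range(5):
            cc=Q.mean(0);w=np.linalg.svd(Q-cc,full_matrices=False)[2][2];w*=np.sign(w[0]);e=np.abs((Q-cc)@w);Q=Q[e<max(.002,2*np.median(e))]
        print('plane',len(Q),cc.round(3),w.round(3),'lean',np.arcsin(w[2]),'yaw',np.arctan2(w[1],w[0]),e.mean())
im=np.load('side0.npz')['im'];cv2.imwrite('pics/crop1.png',cv2.resize(im[230:350,180:320],None,fx=5,fy=5,interpolation=2))
E
```

```text
side yellow 117 [0.596 0.177 0.036] [0.601 0.228 0.131] [0.631 0.247 0.145]
side rack ((602.0631103515625, 225.88510131835938), (115.43382263183594, 140.10760498046875), 77.84357452392578)
side panel 630 [ 0.544 -0.282  0.045] [ 0.596 -0.078  0.16 ]
plane 410 [ 0.573 -0.172  0.107] [0.931 0.004 0.364] lean 0.3729371019437879 yaw 0.004301164758514024 0.0004775643649464104
top yellow 55 [0.594 0.203 0.018] [0.599 0.223 0.143] [0.633 0.267 0.149]
top rack ((599.9520874023438, 222.42990112304688), (113.8809585571289, 139.8443145751953), 77.39134216308594)
top panel 963 [ 0.541 -0.282  0.045] [ 0.596 -0.084  0.165]
plane 696 [ 0.571 -0.184  0.109] [0.933 0.002 0.361] lean 0.3695111139523396 yaw 0.0018000171499792065 0.0004296306383178412
```

View pics/crop1.png

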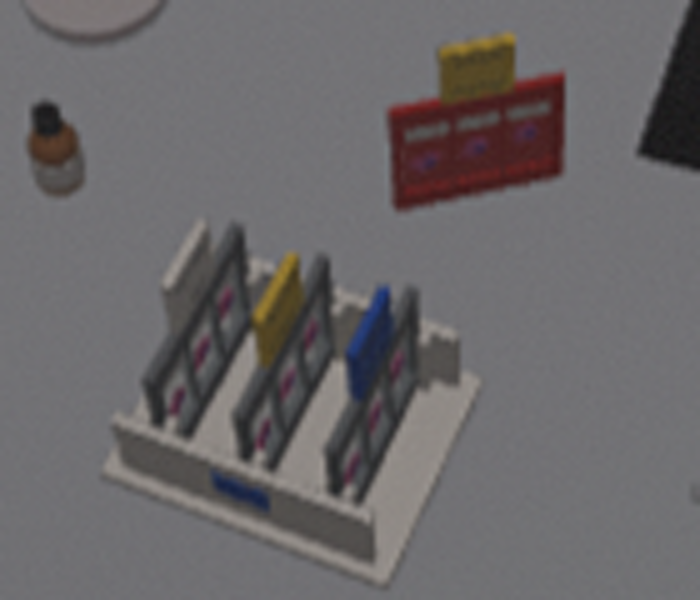

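The crop shows the upright yellow-tabbed grey carrier in the middle slot, with its tab at crop (277,310). The red decoy stands outside the rack at crop (478,120). I'll move above the rack.

>>> move_arm --rows '[{"x": -0.2,"y": -0.095},{"x": -0.4,"y": -0.19},{"x": -0.6,"y": -0.285},{"x": -0.8,"y": -0.38},{"x": -0.8,"y": -0.38}]' --grip 0.3 --squeeze 10

```text
invalid input
```

>>> move_arm --rows '[{"x": -0.2,"y": -0.095},{"x": -0.4,"y": -0.19},{"x": -0.6,"y": -0.285},{"x": -0.8,"y": -0.38},{"x": -0.8,"y": -0.38}]'

```text
invalid input
```

>>> move_arm --rows '[{"x": -0.2,"y": -0.095,"turn": -0.05},{"x": -0.4,"y": -0.19,"turn": -0.09},{"x": -0.6,"y": -0.285,"turn": -0.09},{"x": -0.8,"y": -0.38,"turn": -0.093},{"x": -0.8,"y": -0.38,"turn": -0.093},{"x": -0.8,"y": -0.38,"turn": -0.093}]'

```text
invalid input
```

```bash
python3 - <<'E'
from plant import r
from h import *
s=r.get_state();c=r.camera_info("wrist");im,d=r.capture("wrist");cv2.imwrite('pics/w1.png',im);np.savez('w1.npz',im=im,d=d)
R=Ro.from_quat(s['ee_rot']).as_matrix();print(s['t'],s['tool_pos'],'tooly deg',np.degrees(np.arctan2(R[1,1],R[0,1])),s['finger_gap'],'cam',-c['R'].T@c['t'])
P=pts(d,c,yellow(im));P=P[(P[:,2]>.1)];print(len(P))
Q=P[P[:,2]>.135];print('tab top',len(Q));
if len(Q)>5: print(cv2.minAreaRect((Q[:,:2]*1000).astype(np.float32)),Q.mean(0),tool(s,Q.mean(0)))
E
```

```text
0.6 [0.2300929  0.60791482 0.29230974] tooly deg 69.27196922268418 0.0951059164766958 cam [0.16324477 0.63317633 0.38511251]
2940
tab top 2940
((213.27218627929688, 623.7197265625), (115.3628921508789, 56.02611541748047), 43.67396545410156) [0.21662655 0.63299619 0.31264822] [ 0.02147157  0.0186932  -0.02033734]
```

View pics/w1.png

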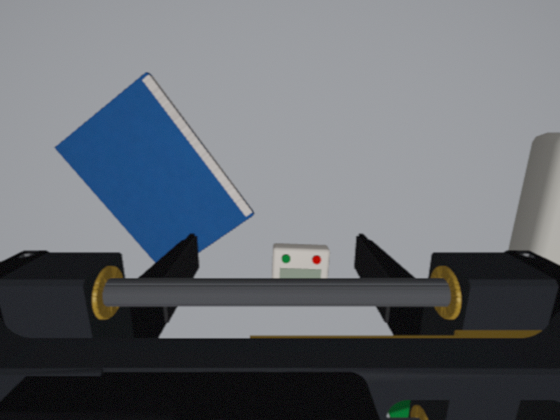

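The arm did not move: the wrist view still shows the start area, with the folder at (150,180). The rows probably need all four keys.

>>> move_arm --rows '[{"x": -0.2,"y": -0.095,"z": 0,"turn": 0},{"x": -0.4,"y": -0.19,"z": 0,"turn": 0},{"x": -0.6,"y": -0.285,"z": 0,"turn": 0},{"x": -0.8,"y": -0.38,"z": 0,"turn": 0},{"x": -0.8,"y": -0.38,"z": 0,"turn": 0}]' --grip 0.3 --squeeze 10

```text
t: 1.15
tool_pos: [0.3558, 0.4772, 0.2925]
ee_rot: [0.183, 0.983, -0.0, 0.001]
force: [-0.1, 0.2, -0.0]
finger_gap: 0.0633
grasp_force: 0.0
```

>>> move_arm --rows '[{"x": -0.2,"y": -0.095,"z": 0,"turn": 0},{"x": -0.4,"y": -0.19,"z": 0,"turn": 0},{"x": -0.6,"y": -0.285,"z": 0,"turn": 0},{"x": -0.8,"y": -0.38,"z": 0,"turn": 0},{"x": -0.8,"y": -0.38,"z": 0,"turn": 0}]'

```text
t: 1.65
tool_pos: [0.4781, 0.3499, 0.2924]
ee_rot: [0.182, 0.983, -0.0, 0.001]
force: [-0.5, 0.4, -0.7]
finger_gap: 0.0616
grasp_force: 0.0
```

>>> move_arm --rows '[{"x": -0.2,"y": -0.095,"z": 0,"turn": -0.05},{"x": -0.4,"y": -0.19,"z": 0,"turn": -0.09},{"x": -0.6,"y": -0.285,"z": 0,"turn": -0.093},{"x": -0.8,"y": -0.38,"z": 0,"turn": -0.093},{"x": -0.8,"y": -0.38,"z": 0,"turn": -0.093},{"x": -0.8,"y": -0.38,"z": 0,"turn": -0.093}]'

```text
t: 2.25
tool_pos: [0.5983, 0.2253, 0.292]
ee_rot: [0.108, 0.994, 0.0, -0.001]
force: [0.1, 1.5, 0.8]
finger_gap: 0.0616
grasp_force: 0.0
```

```bash
python3 - <<'E'
from plant import r
from h import *
s=r.get_state();c=r.camera_info("wrist");im,d=r.capture("wrist");cv2.imwrite('pics/w2.png',im);np.savez('w2.npz',im=im,d=d)
R=Ro.from_quat(s['ee_rot']).as_matrix();print(s['t'],s['tool_pos'],'tooly deg',np.degrees(np.arctan2(R[1,1],R[0,1])),s['finger_gap'],'cam',-c['R'].T@c['t'])
P=pts(d,c,yellow(im));P=P[(P[:,2]>.1)];print(len(P))
Q=P[(P[:,2]>.135)&(P[:,2]<.16)];print('tab top',len(Q));
if len(Q)>5: print(cv2.minAreaRect((Q[:,:2]*1000).astype(np.float32)),Q.mean(0),tool(s,Q.mean(0)))
E
```

```text
2.25 [0.59829818 0.22532741 0.2919569 ] tooly deg 77.592692314396 0.06160480157028402 cam [0.52853527 0.24048486 0.38487935]
4695
tab top 770
((571.9356079101562, 141.61903381347656), (211.6720428466797, 28.69078254699707), 65.38384246826172) [0.5713629  0.1521338  0.14001528] [ 0.01041592 -0.07734913  0.15191343]
```

View pics/w2.png

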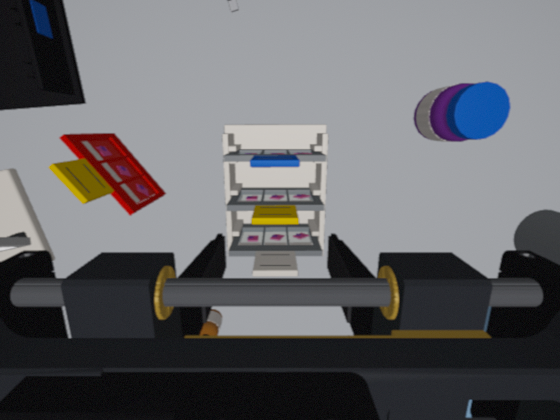

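The wrist view shows the rack squarely aligned, with the yellow tab at (275,213) between the fingers. Red decoy at far left (85,180).

```bash
python3 - <<'E'
from plant import r
from h import *
f=np.load('w2.npz');im,d=f['im'],f['d'];c=r.camera_info("wrist");s=r.get_state()
m=np.zeros(d.shape,bool);m[195:230,240:310]=1
P=pts(d,c,m&yellow(im));print(len(P),P[:,2].min(),P[:,2].max())
Q=P[P[:,2]>P[:,2].max()-.006]
rc=cv2.minAreaRect((P[:,:2]*1000).astype(np.float32));print(rc);T=np.array([tool(s,p) for p in P]);print(T.min(0),T.max(0))
m[:]=0;m[145:168,215:335]=1;m[190:207,215:335]=1
for a,b in ((150,164),(192,206),(240,256)):   # frame top edges: direction
    m[:]=0;m[a:b,220:330]=1;Q=pts(d,c,m);Q=Q[(Q[:,2]>.092)&(Q[:,2]<.106)]
    T=np.array([tool(s,p) for p in Q])
    if len(T)>20: print(len(T),T.min(0),T.max(0),np.degrees(np.polyfit(T[:,1],T[:,0],1)[0]))
E
```

```text
871 0.008384162478939201 0.1462096975990654
((620.8515014648438, 218.01873779296875), (61.26763153076172, 49.045902252197266), 77.9976577758789)
[-0.04918236 -0.03341407  0.1458397 ] [1.43274758e-04 2.78546517e-02 2.83603135e-01]
467 [ 0.0416475  -0.04969742  0.18836815] [0.04773905 0.04654503 0.20009973] 0.19716052308786353
291 [-0.00110461 -0.04937504  0.18913927] [3.06145927e-05 4.64398551e-02 1.99556662e-01] 0.08575575302348734
640 [-0.05392209 -0.04893657  0.18602671] [-0.04766216  0.04638987  0.2000125 ] 0.08890538532300447
```

>>> move_arm --rows '[{"x": -0.015,"y": -0.0075,"z": 0.1,"turn": 0},{"x": -0.015,"y": -0.0075,"z": 0.2,"turn": 0},{"x": -0.015,"y": -0.0075,"z": 0.3,"turn": 0},{"x": -0.015,"y": -0.0075,"z": 0.4,"turn": 0},{"x": -0.015,"y": -0.0075,"z": 0.48,"turn": 0},{"x": -0.015,"y": -0.0075,"z": 0.525,"turn": 0},{"x": -0.015,"y": -0.0075,"z": 0.525,"turn": 0},{"x": -0.015,"y": -0.0075,"z": 0.525,"turn": 0}]'

```text
t: 3.1
tool_pos: [0.6011, 0.2232, 0.188]
ee_rot: [0.107, 0.994, 0.0, 0.0]
force: [0.1, -0.6, -0.4]
finger_gap: 0.0621
grasp_force: 0.0
```

>>> move_arm --rows '[{"x": 0,"y": 0,"z": 0,"turn": 0},{"x": 0,"y": 0,"z": 0,"turn": 0},{"x": 0,"y": 0,"z": 0,"turn": 0},{"x": 0,"y": 0,"z": 0,"turn": 0},{"x": 0,"y": 0,"z": 0,"turn": 0},{"x": 0,"y": 0,"z": 0,"turn": 0},{"x": 0,"y": 0,"z": 0,"turn": 0},{"x": 0,"y": 0,"z": 0,"turn": 0}]' --grip -1 --squeeze 10

```text
t: 3.9
tool_pos: [0.6013, 0.2227, 0.1878]
ee_rot: [0.108, 0.994, 0.0, 0.0]
force: [-0.0, -0.1, 3.9]
finger_gap: 0.0399
grasp_force: 10.0
```

Gripped (gap 40 mm). Lift straight up 160 mm.

>>> move_arm --rows '[{"x": 0,"y": 0,"z": -0.08,"turn": 0},{"x": 0,"y": 0,"z": -0.16,"turn": 0},{"x": 0,"y": 0,"z": -0.24,"turn": 0},{"x": 0,"y": 0,"z": -0.34,"turn": 0},{"x": 0,"y": 0,"z": -0.46,"turn": 0},{"x": 0,"y": 0,"z": -0.6,"turn": 0},{"x": 0,"y": 0,"z": -0.7,"turn": 0},{"x": 0,"y": 0,"z": -0.8,"turn": 0},{"x": 0,"y": 0,"z": -0.8,"turn": 0}]'

```text
t: 4.8
tool_pos: [0.602, 0.223, 0.353]
ee_rot: [0.108, 0.994, 0.002, 0.004]
force: [0.7, -1.1, -0.6]
finger_gap: 0.04
grasp_force: 10.0
```

```bash
python3 - <<'E'
from plant import r
from h import *
im,d=r.capture("side");np.savez('s1.npz',im=im,d=d)
c=r.camera_info("side");s=r.get_state()
print(s['tool_pos'],s['force'],s['grasp_force'],s['finger_gap'])
P=s['tool_pos']-[0,0,.12];u=c['camera_matrix']@(c['R']@P+c['t']);u=(u[:2]/u[2]).astype(int);print(u)
y,x=max(0,u[1]-100),max(0,u[0]-100);cv2.imwrite('pics/s1.png',cv2.resize(im[y:y+200,x:x+220],None,fx=3,fy=3));print(x,y)
E
```

```text
[0.60144471 0.22279989 0.35036615] [ 0.13228575 -0.55722008 -1.00379285] 9.999607801437378 0.03988413529243491
[231 265]
131 165
```

View pics/s1.png

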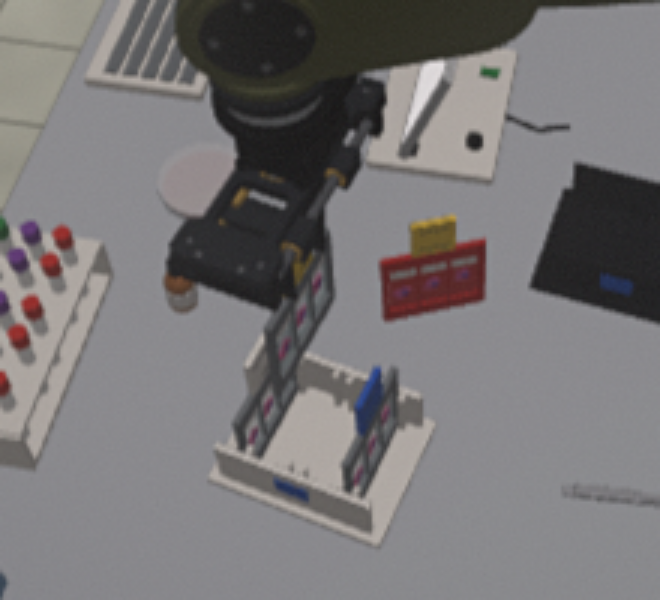

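The carrier hangs clear of the rack at crop (300,310), with the white and blue ones undisturbed. Carry it to in front of the panel.

>>> move_arm --rows '[{"x": -0.03,"y": -0.1,"z": 0,"turn": 0},{"x": -0.08,"y": -0.28,"z": 0,"turn": 0},{"x": -0.14,"y": -0.47,"z": 0,"turn": 0},{"x": -0.2,"y": -0.66,"z": 0,"turn": 0},{"x": -0.25,"y": -0.84,"z": 0,"turn": 0},{"x": -0.29,"y": -0.97,"z": 0,"turn": 0},{"x": -0.29,"y": -0.97,"z": 0,"turn": 0}]'

```text
t: 5.55
tool_pos: [0.6156, 0.0177, 0.3456]
ee_rot: [0.11, 0.994, -0.001, -0.001]
force: [-0.6, 0.1, -1.3]
finger_gap: 0.04
grasp_force: 10.0
```

>>> move_arm --rows '[{"x": -0.03,"y": -0.1,"z": 0,"turn": -0.02},{"x": -0.08,"y": -0.28,"z": 0,"turn": -0.05},{"x": -0.14,"y": -0.47,"z": 0,"turn": -0.08},{"x": -0.2,"y": -0.66,"z": 0,"turn": -0.11},{"x": -0.25,"y": -0.84,"z": 0,"turn": -0.13},{"x": -0.29,"y": -0.97,"z": 0,"turn": -0.139},{"x": -0.29,"y": -0.97,"z": 0,"turn": -0.139},{"x": -0.29,"y": -0.97,"z": 0,"turn": -0.139},{"x": -0.29,"y": -0.97,"z": 0,"turn": -0.139}]'

```text
t: 6.45
tool_pos: [0.6312, -0.1798, 0.3466]
ee_rot: [-0.002, 1.0, 0.0, -0.0]
force: [-0.2, -0.3, -0.3]
finger_gap: 0.0398
grasp_force: 10.0
```

```bash
python3 - <<'E'
from plant import r
from h import *
s=r.get_state();R=Ro.from_quat(s['ee_rot']).as_matrix();print(s['tool_pos'],'tooly',np.degrees(np.arctan2(R[1,1],R[0,1])),R[:,2],s['force'])
for n in ("side","top"):
    im,d=r.capture(n);np.savez(f'{n}2.npz',im=im,d=d);c=r.camera_info(n)
    cc=(R.T@c['R'].T)
    g=r.regions_of(n,"panel");
    if not g: print('none');continue
    Q=pts(d,c,g[0]['mask']);Q=Q[(Q[:,2]>.045)&(Q[:,2]<.165)&(Q[:,0]<.605)]
    for k in range(5):
        m=Q.mean(0);w=np.linalg.svd(Q-m,full_matrices=False)[2][2];w*=np.sign(w[0]);e=np.abs((Q-m)@w);Q=Q[e<max(.002,2*np.median(e))]
    print(n,g[0]['score'],len(Q),m,w,'k',w@m,np.arcsin(w[2]),np.arctan2(w[1],w[0]),Q.min(0),Q.max(0))
    # carrier points below gripper
    m=np.ones(d.shape,bool);P=pts(d,c,m);P=P[(np.abs(P[:,0]-s['tool_pos'][0])<.03)&(np.abs(P[:,1]-s['tool_pos'][1])<.06)&(P[:,2]>.16)&(P[:,2]<s['tool_pos'][2]-.09)]
    if len(P)>20:
        a=P.mean(0);w=np.linalg.svd(P-a,full_matrices=False)[2][2];print('carrier',len(P),a,w,P.min(0),P.max(0))
E
```

```text
[ 0.6311506  -0.17977072  0.34662195] tooly 90.21690995548623 [-9.58060831e-04  9.53231740e-04 -9.99999087e-01] [-0.18107655 -0.3012631  -0.33461531]
side 0.59 381 [ 0.5727619  -0.17060865  0.10576614] [0.93086834 0.00535297 0.36531559] k 0.5708906766338806 0.3739718042393971 0.005750453286255604 [ 0.55046389 -0.27136906  0.04505256] [ 0.59638867 -0.07737677  0.15889858]
carrier 232 [ 0.63122798 -0.16650564  0.20851168] [ 0.99990807 -0.00866361  0.01043034] [ 0.62788534 -0.22458397  0.16408496] [ 0.63594222 -0.12602647  0.25641607]
top 0.68 139 [ 0.5721736  -0.10525968  0.10481414] [0.93182164 0.01408979 0.36264294] k 0.569690760604526 0.37110232278487104 0.015119545922376064 [ 0.54870108 -0.13345629  0.05140684] [ 0.59182001 -0.08421886  0.162999  ]
```

Tool is aligned with the panel. Lower in front of it, then approach.

>>> move_arm --rows '[{"x": 0,"y": 0,"z": 0.1,"turn": 0},{"x": 0,"y": 0,"z": 0.2,"turn": 0},{"x": 0,"y": 0,"z": 0.3,"turn": 0},{"x": 0,"y": 0,"z": 0.4,"turn": 0},{"x": 0,"y": 0,"z": 0.453,"turn": 0},{"x": 0.05,"y": 0,"z": 0.453,"turn": 0},{"x": 0.1,"y": 0,"z": 0.453,"turn": 0},{"x": 0.15,"y": 0,"z": 0.453,"turn": 0},{"x": 0.18,"y": 0,"z": 0.453,"turn": 0},{"x": 0.18,"y": 0,"z": 0.453,"turn": 0},{"x": 0.18,"y": 0,"z": 0.453,"turn": 0}]'

```text
t: 7.75
tool_pos: [0.5952, -0.1814, 0.2575]
ee_rot: [-0.001, 1.0, -0.0, 0.001]
force: [0.2, 0.1, -1.4]
finger_gap: 0.04
grasp_force: 10.0
```

>>> move_arm --rows '[{"x": 0.025,"y": 0,"z": 0,"turn": 0},{"x": 0.045,"y": 0,"z": 0,"turn": 0},{"x": 0.065,"y": 0,"z": 0.001,"turn": 0},{"x": 0.085,"y": 0,"z": 0.002,"turn": 0},{"x": 0.105,"y": 0,"z": 0.003,"turn": 0},{"x": 0.105,"y": 0,"z": 0.003,"turn": 0}]'

```text
t: 8.35
tool_pos: [0.5738, -0.1814, 0.2562]
ee_rot: [-0.001, 1.0, -0.0, 0.0]
force: [0.1, -0.0, -0.8]
finger_gap: 0.04
grasp_force: 10.0
```

>>> move_arm --rows '[{"x": 0.02,"y": 0,"z": 0.003,"turn": 0},{"x": 0.04,"y": 0,"z": 0.006,"turn": 0},{"x": 0.06,"y": 0,"z": 0.009,"turn": 0},{"x": 0.08,"y": 0,"z": 0.013,"turn": 0},{"x": 0.1,"y": 0,"z": 0.018,"turn": 0},{"x": 0.1,"y": 0,"z": 0.018,"turn": 0},{"x": 0.1,"y": 0,"z": 0.018,"turn": 0}]'

```text
t: 9.05
tool_pos: [0.5537, -0.1814, 0.2521]
ee_rot: [-0.001, 1.0, 0.0, -0.001]
force: [-0.6, 1.3, -0.3]
finger_gap: 0.0403
grasp_force: 10.0
```

```bash
cat > look.py <<'E'
from plant import r
from h import *
import sys
s=r.get_state();print(s['t'],s['tool_pos'],s['force'],s['torque'],s['grasp_force'])
for n in ("side","top"):
    im,d=r.capture(n);c=r.camera_info(n)
    m=np.zeros(d.shape,bool)
    P=pts(d,c,~m);K=(P[:,2]>.06)&(P[:,2]<.24)&(P[:,0]>.50)&(P[:,0]<.66)&(P[:,1]>-.30)&(P[:,1]<-.06)
    P=P[K];np.save(n+'P.npy',P)
    nn=np.array([.932,.004,.362]);h=P@nn-.5713
    zf=np.array([-.362,0,.932]);q=(P-[.5985,-.181,.038])@zf;y=P[:,1]+.181
    F=(np.abs(y)>.055)&(np.abs(h)<.006);print(n,'face h',F.sum(),np.median(h[F])*1e3 if F.any() else 0)
    for a in range(30,160,12):
        S=(np.abs(y)<.046)&(q>a/1e3)&(q<(a+12)/1e3)&(h>-.004)&(h<.06)
        if S.sum()>3: print('  z',a,S.sum(),'h mm',np.round(np.median(h[S])*1e3,1))
    p=np.array([.56,-.18,.13]);u=c['camera_matrix']@(c['R']@p+c['t']);u=(u[:2]/u[2]).astype(int)
    cv2.imwrite(f'pics/{n}_{sys.argv[1]}.png',cv2.resize(im[max(0,u[1]-60):u[1]+60,max(0,u[0]-70):u[0]+70],None,fx=4,fy=4,interpolation=2))
E
python3 look.py a
```

```text
9.05 [ 0.5537444  -0.18135871  0.25210182] [-0.57612865  1.27295816 -0.32127669] [ 0.07330816 -0.01839123 -0.02570024] 9.999977499246597
side face h 166 -0.0050006975665373155
  z 42 13 h mm 6.9
  z 54 13 h mm 6.7
  z 66 12 h mm 8.2
  z 78 12 h mm 0.9
  z 90 17 h mm 0.8
  z 102 13 h mm 0.8
  z 114 16 h mm 1.0
  z 126 30 h mm 10.0
  z 138 18 h mm 10.2
  z 150 24 h mm 12.9
top face h 89 -0.33184890202686557
```

Pivoting works with light force (≈0.05 rad left). Continue to flush.

>>> move_arm --rows '[{"x": 0.015,"y": 0,"z": 0.004,"turn": 0},{"x": 0.03,"y": 0,"z": 0.008,"turn": 0},{"x": 0.042,"y": 0,"z": 0.012,"turn": 0},{"x": 0.052,"y": 0,"z": 0.015,"turn": 0},{"x": 0.052,"y": 0,"z": 0.015,"turn": 0},{"x": 0.052,"y": 0,"z": 0.015,"turn": 0}]'

```text
t: 9.75
tool_pos: [0.5436, -0.1814, 0.2494]
ee_rot: [-0.001, 1.0, 0.0, -0.0]
force: [0.1, 0.8, -0.5]
finger_gap: 0.0398
grasp_force: 10.0
```

```bash
python3 look.py b
```

```text
9.75 [ 0.54359604 -0.18138545  0.24940824] [ 0.11162304  0.83065956 -0.53333832] [ 0.08387585 -0.14575899  0.04417101] 10.000004321336746
side face h 168 0.13285649971928049
  z 30 6 h mm 5.5
  z 42 23 h mm 5.8
  z 54 19 h mm 5.0
  z 66 17 h mm 4.7
  z 78 15 h mm 5.0
  z 90 15 h mm 4.5
  z 102 4 h mm 6.5
  z 114 11 h mm 7.0
  z 126 30 h mm 3.0
  z 138 12 h mm 4.4
  z 150 16 h mm 5.8
top face h 91 -0.469788721669695
```

>>> move_arm --rows '[{"x": 0.004,"y": 0,"z": 0.0015,"turn": 0},{"x": 0.004,"y": 0,"z": 0.0015,"turn": 0},{"x": 0.004,"y": 0,"z": 0.0015,"turn": 0}]'

```text
t: 10.15
tool_pos: [0.5431, -0.1814, 0.2493]
ee_rot: [-0.001, 1.0, -0.0, 0.0]
force: [0.8, -0.6, -0.1]
finger_gap: 0.0397
grasp_force: 10.0
```

```bash
cat > f.py <<'E'
from plant import r
import numpy as np
F=[];T=[]
for i in range(6):
    r.capture("side");s=r.get_state();F.append(s['force']);T.append(s['torque'])
print(s['t'],s['tool_pos'],np.mean(F,0).round(2),np.std(F,0).round(2),np.mean(T,0).round(3),np.std(T,0).round(3))
E
python3 f.py
```

```text
10.45 [ 0.54306786 -0.18141085  0.24922353] [ 1.56  0.04 -0.49] [0.35 0.35 0.37] [ 0.13  -0.317  0.007] [0.022 0.036 0.01 ]
```

>>> move_arm --rows '[{"x": 0.004,"y": 0,"z": 0.0015,"turn": 0},{"x": 0.004,"y": 0,"z": 0.0015,"turn": 0},{"x": 0.004,"y": 0,"z": 0.0015,"turn": 0}]'

```text
t: 10.75
tool_pos: [0.5422, -0.1814, 0.2489]
ee_rot: [-0.001, 1.0, -0.0, -0.0]
force: [0.5, 0.6, -1.6]
finger_gap: 0.0397
grasp_force: 10.0
```

```bash
python3 f.py; python3 look.py c
```

```text
11.05 [ 0.5421857  -0.18144607  0.2488884 ] [ 0.63  0.24 -0.04] [0.25 0.33 0.31] [ 0.092 -0.238  0.012] [0.019 0.042 0.022]
11.05 [ 0.5421857  -0.18144607  0.2488884 ] [0.65814492 0.54936375 0.50177772] [ 0.05391907 -0.23547017 -0.00239828] 9.999749958515167
side face h 171 0.13705041745715185
  z 30 5 h mm 5.8
  z 42 27 h mm 5.6
  z 54 20 h mm 4.3
  z 66 16 h mm 4.4
  z 78 20 h mm 4.3
  z 90 11 h mm 4.1
  z 102 7 h mm 6.0
  z 114 14 h mm 6.1
  z 126 26 h mm 2.1
  z 138 8 h mm 2.7
  z 150 16 h mm 5.3
top face h 89 -0.4223934608400537
  z 54 4 h mm 3.5
```

>>> move_arm --rows '[{"x": 0.003,"y": 0,"z": 0.001,"turn": 0},{"x": 0.003,"y": 0,"z": 0.001,"turn": 0},{"x": 0.003,"y": 0,"z": 0.001,"turn": 0}]'

```text
t: 11.45
tool_pos: [0.542, -0.1814, 0.2488]
ee_rot: [-0.001, 1.0, -0.0, 0.001]
force: [4.3, -0.0, -1.0]
finger_gap: 0.0403
grasp_force: 10.0
```

```bash
python3 f.py; python3 look.py d|head -14; python3 -c "
import cv2,numpy as np;cv2.imwrite('pics/d.png',np.vstack([cv2.resize(cv2.imread(f'pics/{n}_d.png'),(350,300)) for n in('side','top')]))"
```

```text
11.75 [ 0.54193775 -0.18146681  0.24883756] [ 4.69  0.18 -1.01] [0.43 0.76 0.38] [ 0.069 -0.917  0.001] [0.039 0.072 0.03 ]
11.75 [ 0.54193775 -0.18146681  0.24883756] [ 4.92957327  1.3822287  -0.69826296] [ 0.06223764 -1.04720029  0.00441429] 9.999694526195526
side face h 174 0.045479965503358866
  z 30 6 h mm 5.6
  z 42 25 h mm 5.8
  z 54 20 h mm 4.4
  z 66 17 h mm 4.5
  z 78 17 h mm 4.3
  z 90 15 h mm 4.1
  z 102 4 h mm 6.1
  z 114 18 h mm 5.9
  z 126 24 h mm 2.2
  z 138 11 h mm 2.1
  z 150 17 h mm 7.1
top face h 92 -0.523691993531139
```

View pics/d.png

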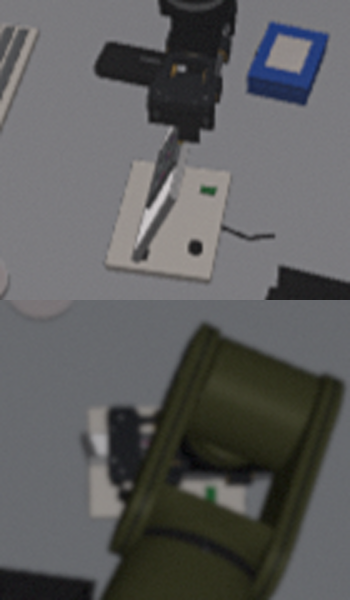

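The side view (top half) shows the carrier lying along the lit face at (165,190), its tab in the fingers above the panel's top edge. I'll ease off slightly and check squareness.

>>> move_arm --rows '[{"x": -0.001,"y": 0,"z": 0,"turn": 0},{"x": -0.001,"y": 0,"z": 0,"turn": 0},{"x": -0.001,"y": 0,"z": 0,"turn": 0},{"x": -0.001,"y": 0,"z": 0,"turn": 0},{"x": -0.001,"y": 0,"z": 0,"turn": 0}]'

```text
t: 12.35
tool_pos: [0.5419, -0.1815, 0.2488]
ee_rot: [-0.001, 1.0, -0.0, 0.0]
force: [4.8, -0.6, -0.3]
finger_gap: 0.0402
grasp_force: 10.0
```

```bash
python3 f.py; python3 look.py e>/dev/null; python3 - <<'E'
from h import *
P=np.load('sideP.npy');nn=np.array([.932,.004,.362]);zf=np.array([-.362,0,.932])
h=(P@nn-.5713)*1e3;q=(P-[.5985,-.181,.038])@zf*1e3;y=(P[:,1]+.181)*1e3
S=(h>2.5)&(h<9)&(q<128)&(np.abs(y)<60);print(S.sum(),'y',np.percentile(y[S],[1,99]),'q',np.percentile(q[S],[1,99]))
A=np.c_[np.ones(S.sum()),y[S],q[S]];print('fit h: c, slope y, slope q (rad)',np.linalg.lstsq(A,h[S],rcond=None)[0])
for a in range(-50,50,12):
    T=S&(y>=a)&(y<a+12)
    if T.sum()>3: print(a,T.sum(),np.median(h[T]).round(1),'bottom q',np.percentile(q[T],3).round(1))
F=(np.abs(h)<2.5)&(np.abs(y)<98)&(q<128)
A=np.c_[np.ones(F.sum()),y[F],q[F]];print('panel',F.sum(),np.linalg.lstsq(A,h[F],rcond=None)[0],np.percentile(y[F],[1,99]))
E
```

```text
12.65 [ 0.54185621 -0.18144072  0.24880729] [ 4.32 -0.26  0.15] [0.66 0.39 0.48] [ 0.049 -0.92  -0.009] [0.018 0.027 0.026]
147 y [-42.56523256  51.31106883] q [ 38.74619881 123.46172443]
fit h: c, slope y, slope q (rad) [5.02103376e+00 1.22789998e-03 1.08966470e-03]
-50 15 5.6 bottom q 42.3
-38 12 3.9 bottom q 45.2
-26 8 6.0 bottom q 39.3
-14 22 4.8 bottom q 45.7
-2 10 5.7 bottom q 43.8
10 25 5.7 bottom q 42.0
22 15 4.6 bottom q 46.4
34 9 6.2 bottom q 44.7
46 31 4.9 bottom q 40.1
panel 134 [ 0.44051463  0.00386682 -0.00146755] [-90.42242515  97.29940327]
```

Flush within about 0.2°, square, glass at about 57–118 mm on the face (inside the lit area), press about 4.5 N.

```bash
python3 -c "
from plant import r
print(r.finish_job())"
```

```text
the job is handed in; nothing more can be done
None
```

The yellow-tabbed carrier was handed in held still, flush and square on the light panel, pressed at about 4.5 N with all three slides over the lit area and the tab above the top edge. The panel's tilt was unchanged, and I saw nothing else disturbed.

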